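# Soap the glass brush and stand it in the dirty mug

## Robot

A 6-joint arm with a two-finger parallel gripper is mounted at the origin on a cart in front of the work surface, level with it; the furniture and walls round the work are solid. World frame = base frame: x ahead of the robot, y to its left, z up, the work surface at z = 0. Lengths are in mm, angles in rad, forces in N, time in s.
With the tool pointing down it reaches from about 425 to 950 mm from the base axis. Payload 3.5 kg.
Tool frame: the origin (TCP) lies at the very end of the fingers, on their centre line; the grasp point (between the pads) lies behind it (env.hold_point_z is the z of the grasp point in the tool frame, in mm); z points along the fingers, y is the line along which they close (so a half turn about z gives the same grasp; the last joint's range is limited). The gripper opens to 85 mm and grips with 20 to 120 N. Pads are 22 mm wide; open, the fingers measure 114 mm over their backs; the gripper's body (76 mm by 85 mm) begins 54 mm behind the grasp point. The pads swing forward as they close: fully open they stand 13 mm farther back than shut.
Start: joints at [-1.432, 0.286, 1.577, -0, 1.279, -0.15], TCP at [192.265, -647.024, 231.325] pointing down, gripper open.
Joint ranges: [-2.77, 2.77], [-0.9, 2.22], [0.21, 2.48], [-1.53, 4.67], [0.24, 2.81], [-2.84, 2.84]. Speed limits (rad/s): [2.79, 2.79, 3.14, 3.14, 3.14, 3.14].

## Interface

Orientations are given as a unit quaternion [w, x, y, z].
In Python, from station import state, camera, ticket, env gives the robot as it stands. The module is installed in compiled form; this text tells all that it offers.
- The arm moves only by the tool drive_tool, never from a script. Its argument "rows" is a list of rows, each a list of 7 numbers: the turn, a rotation vector about the tool's x, y, z each as a share of pi/2 rad, from -1 to 1, then the shift along the tool's x, y, z each as a share of 0.3 m, from -1 to 1, then the opening, from 0 (shut) to 1 (fully open). In form: [[ax, ay, az, dx, dy, dz, hand], ...]. A call has 1 to 20 rows; each row is the pose to reach, as a shift and turn from the pose commanded when the call began, along the tool's axes at that moment; what a row does not reach only later rows make up. A row lasts 1/10 s, in which the tool goes at most 50 mm and 8.59 degrees, less where a joint would pass 70% of its speed; a pose out of reach is approached as far as the arm can. A call with a number of a shift or a turn outside -1 to 1 is refused whole. A call with a gripper value outside its range is refused whole. The fingers move at their own pace and stop on an object; "grip_force" is the grip in N (left out, the last holds). Time passes only in rows, so rows that repeat a pose let the fingers close. It gives the time, the measured TCP pose, the force, the opening and the grip force at its end, in the units of the state.
- state(): the state, without advancing time (a new reading comes with each control period).
- camera(name): name is "side" or "top"; returns a dict with "pixels" (400x640x3 uint8, red, green, blue), "z_map" (400x640 float32, mm along the optical axis (not along the pixel's ray), 0 where there is no reading), "intrinsics" (3x3 intrinsics, pixels), "position" and "orientation" of the camera in the world. Camera axes: x right, y down, z forward; pixel columns grow to the right and rows downward; lengths in mm; the calibration is good to about 2 mm. A picture is of the moment at which its call begins.
- ticket.hand_in(): hands the job in; it is judged then, once.
The state is a dict: "clock": time; "qpos": joint angles; "dq": joint speeds; "joint_efforts": joint torques, N m; "ee_pos": TCP position; "ee_rot": TCP orientation; "force": force on the tool from outside, world axes, zero at the start; "ft_torque": the same for the moment, N m; "finger_gap": finger opening in mm; "finger_force": force on a finger pad.
Only numpy, scipy, OpenCV 4.12 (cv2) and the standard library are available. Lean on these libraries where they do the work, as an engineer would, in place of code of your own. Each camera call takes 0.05 s, during which the arm holds its last target. There are 200 camera calls.

## Task

Get the mug ready for washing: take the orange glass brush out of its stand and, with its head, press the spring dish on top of the blue soap dispenser all the way down to its stop at least twice, letting the dish come fully back up after each press. Then lower the brush head-first to the bottom of the green and white mug that stands near the dispenser (not the one in the far corner) before you let go, and leave it standing in there. Mug, brush stand and everything else stay upright where they are.

Things in the scene. Friction and masses are not known exactly. Their poses are not given: they have to be found in the camera images.
- brush: Glass brush, 163 mm long, 70 g, standing head-down in the brush stand. Origin: centre of the flat underside of its head; z points along the brush to the handle's end. Round orange silicone head, diameter 34 mm, z 0 to 52 mm; steel neck, diameter 8 mm, z 52 to 76; round beech handle, diameter 17 mm, z 84 to 158, tapering to both ends (end at z 163).
- brush_stand: Loose white stoneware cup on a round foot (foot diameter 74 mm). Origin: centre of its underside, z up. Cup outside diameter 53 mm, bore 44 mm, rim at z 48 mm, inner floor at z 7 mm, where the brush's underside stands. Weighs 0.4 kg.
- dispenser: Blue round press-top soap dispenser, diameter 93 mm at the foot, shoulder at z 50 mm, fixed to the worktop. Origin: centre of its underside, z up. On top sits a round steel spring dish, outside diameter 78 mm.
- soap_dish (a joint): Travel of the dispenser's spring dish, m: 0 is up (at rest), 0.012 is fully down at its stop. It moves straight down; the spring needs about 3 N to start and 8 N at the stop, and lifts the dish again by itself.
- soap_dish_top (a point): Centre of the dish's flat upper face, where the brush head is pressed; moves with the dish, 76 mm above the worktop when up. A lip of radius 34 mm inside stands 3.5 mm above the face.
- mug: Mug, green above, white below, 93 mm high, 0.32 kg, loose, near the dispenser (a like mug in the far corner is scenery). Origin on its underside, z up, NOT on the cup's axis, which is at x -1, y +17.5 mm; the handle points to -y (out to y -64 mm). Outside diameter 92 mm at the rim, inner floor at z 8 mm, room inside at least 42 mm wide at the floor, 54 mm at the rim.
- mug_mouth (a point): Centre of the mug's mouth, on the cup's axis, at rim height (93 mm above the mug's underside); axes as the mug's.
- tumbler: Bystander: clear glass tumbler, diameter 81 mm, 92 mm high, origin at the centre of its underside.
- jam_jar: Bystander: jam jar with white lid, diameter 68 mm, 84 mm high, origin at the centre of its underside.
- teaspoon: Bystander: steel teaspoon lying flat, 138 mm long, 12 mm high, origin under its middle.
- scrubber: Bystander: teal dish scrubber, diameter 61 mm, 49 mm high, origin at the centre of its underside.
Things that resemble listed ones, but are neither listed nor needed, are in the scene too. Of the things that look like the brush, the smallest one is meant.

How it is judged:
By the outcome, as a careful person would: the job done as asked, in the order asked, and still so for the second after the job is handed in, with the robot touching nothing.
It also fails if it takes over 56 s, if anything falls off the work surface, if the arm or the gripper's body presses on something with over 40 N, if the wrist force passes 120 N, or if a joint passes its speed limit or range.

## Working session

There is one attempt and no reset: what is moved stays moved. The work goes in short steps, Python scripts to look and compute and a tool call to move; the robot and the scene stay as the last step left them, time stands still between calls to the robot, and variables do not carry over. Pictures are saved under pics/ and viewed, at most 10 in all, crops included, and the job is handed in when it is done.

Besides the shell and the picture viewer there is one more tool, called after ">>>" as name(argument=value, ...) on one line, values as JSON. drive_tool: Moves the arm, as the interface text tells. Shift numbers are shares of 0.3 m and turn numbers shares of pi/2 rad, none past 1 either way. Its arguments: {"type":"object","properties":{"rows":{"type":"array"},"grip_force":{"type":"number"}},"required":["rows"]}

```bash
mkdir -p pics; cat > h.py <<'E'
import numpy as np, cv2
from scipy.spatial.transform import Rotation as R
from station import state, camera, ticket, env
def rot(q): return R.from_quat([q[1],q[2],q[3],q[0]])
def cam(n,save=None):
    c=camera(n)
    if save: cv2.imwrite('pics/'+save,c['pixels'][:,:,::-1])
    K=np.array(c['intrinsics']);z=c['z_map']
    v,u=np.mgrid[0:400,0:640]
    p=np.stack([(u-K[0,2])/K[0,0]*z,(v-K[1,2])/K[1,1]*z,z],-1)
    W=p@rot(c['orientation']).as_matrix().T+np.array(c['position'])
    W[z==0]=np.nan
    return c,W
E
python3 - <<'E'
from h import *
for n in('top','side'):
    c,W=cam(n,n+'0.png'); np.savez('/tmp/'+n,W=W,p=c['pixels']); print(n,c['position'],c['orientation'])
s=state();print(s, env.hold_point_z)
E
```

```text
top [ 443.29514622   41.89842727 1223.37329882] [-0.04499004  0.70901386 -0.70291171  0.03450171]
side [806.87063894 909.55688647 548.69468557] [-0.06682973  0.09676355  0.84588788 -0.52023484]
{'clock': 0.1, 'qpos': array([-1.43200432e+00,  2.87133844e-01,  1.57803206e+00, -1.19186197e-05,
        1.27863120e+00, -1.50024983e-01]), 'dq': array([ 0.0011652 , -0.00174562, -0.0005527 , -0.00150795, -0.00090127,
       -0.00010381]), 'joint_efforts': array([ 4.48259652e-04, -4.07297158e+01, -2.93700349e+01, -1.49346347e-04,
        3.40595667e-03,  1.50040040e-05]), 'ee_pos': array([ 192.17759077, -646.43637145,  230.04687493]), 'ee_rot': array([-1.10223589e-03,  9.89590352e-01,  1.43908722e-01,  4.85798371e-07]), 'force': array([-0.74841011, -0.18322688, -0.68905395]), 'ft_torque': array([-0.00217726,  0.02289236,  0.01542223]), 'finger_force': 0.0, 'finger_gap': 85.14496339782454} -18.700000000000003
```

View pics/top0.png

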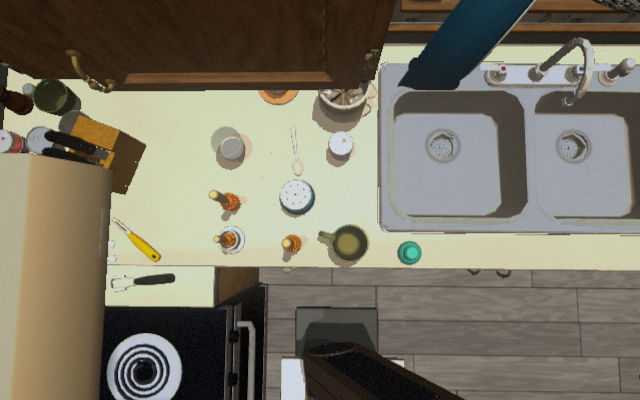

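View pics/side0.png

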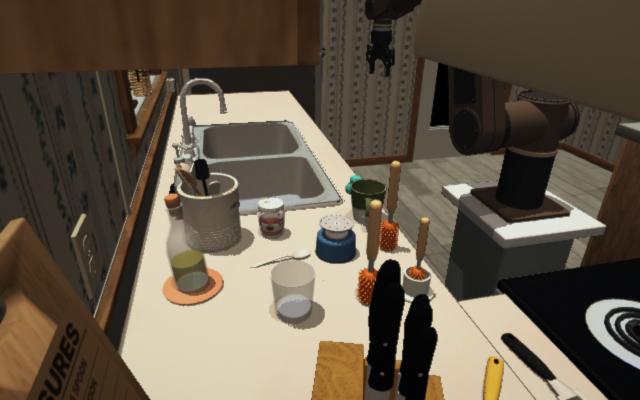

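The top view shows the stand with the brush at (230,240), two larger decoy brushes at (224,200) and (291,243), the dispenser at (297,197), the mug at (349,243) with its handle towards (325,237), and the scrubber at (409,252). The side view shows the brush in its stand at (420,270), with the handle end at (424,220).

```bash
python3 - <<'E'
from h import *
from scipy.ndimage import label
T=np.load('/tmp/top.npz')['W'];S=np.load('/tmp/side.npz')['W']
def circ(P):
    A=np.c_[2*P[:,:2],np.ones(len(P))];s=np.linalg.lstsq(A,(P[:,:2]**2).sum(1),rcond=None)[0]
    return s[:2],np.sqrt(s[2]+s[:2]@s[:2])
print('pix->world', [T[v,u].round() for u,v in((230,240),(297,197),(349,243),(270,220),(60,200),(232,300),(250,80))])
for nm,W in(('top',T),('side',S)):
    z=W[...,2]; 
    m=(z>8)&(z<400)&(W[...,0]>300)&(W[...,0]<900)&(abs(W[...,1])<450)
    L,n=label(m)
    print(nm)
    for i in range(1,n+1):
        P=W[L==i]
        if len(P)<40: continue
        print(len(P),'min',P.min(0).round(),'max',P.max(0).round(),'med',np.median(P,0).round())
# table height
for W in(T,S):
    z=W[...,2];print('table',np.nanmedian(z[abs(z)<15]))
E
```

```text
pix->world [array([452., 290.,  56.]), array([562., 119.,  73.]), array([448., -15.,   5.]), array([507., 196.,  -2.]), array([503., 427., 573.]), array([ 270.,  336., -219.]), array([694., 163., 544.])]
top
305 min [ 875. -450.    8.] max [ 900. -350.   82.] med [ 892. -412.   23.]
1462 min [772. -82.   8.] max [876.  70. 161.] med [813.   1.  62.]
92 min [ 862. -313.    8.] max [ 887. -235.   26.] med [ 867. -290.   16.]
811 min [ 504. -450.    8.] max [ 871. -122.   18.] med [ 565. -163.   11.]
60 min [852. 159.   8.] max [864. 204.  42.] med [855. 180.  21.]
895 min [662. 262.   8.] max [742. 365.  96.] med [710. 310.  38.]
576 min [667. -20.  10.] max [731.  42.  89.] med [695.  12.  83.]
969 min [525.  80.   8.] max [609. 168.  86.] med [565. 122.  75.]
385 min [532. 277.   9.] max [575. 320. 218.] med [550. 291.  68.]
897 min [404. -56.   8.] max [494.  66.  98.] med [455. -14.  59.]
415 min [421. 265.   8.] max [485. 330. 173.] med [455. 293.  47.]
256 min [426. 112.  15.] max [469. 149. 219.] med [446. 128.  67.]
426 min [ 397. -202.    8.] max [ 455. -143.   53.] med [ 426. -168.   24.]
side
7495 min [ 503. -424.    8.] max [900. 218. 204.] med [849.  59.  91.]
3422 min [ 403. -190.    8.] max [574. 321. 216.] med [469. 142.  78.]
1542 min [528.  87.   8.] max [615. 173.  81.] med [576. 147.  49.]
1154 min [428. 272.   8.] max [481. 327. 170.] med [459. 306.  48.]
48 min [673. 126.   8.] max [726. 142.  11.] med [700. 132.  10.]
2346 min [661. 260.   8.] max [741. 343.  93.] med [702. 324.  62.]
table 0.618914567144202
table -0.09239707710383982
```

```bash
python3 - <<'E'
from h import *
from scipy.optimize import least_squares
T=np.load('/tmp/top.npz')['W'];S=np.load('/tmp/side.npz')['W']
A=[T.reshape(-1,3),S.reshape(-1,3)]
def sel(W,c,r,z0,z1): 
    return W[(np.hypot(W[:,0]-c[0],W[:,1]-c[1])<r)&(W[:,2]>z0)&(W[:,2]<z1)]
def fit(P,r=None,c0=None):
    c0=P[:,:2].mean(0) if c0 is None else c0
    f=(lambda q:np.hypot(*(P[:,:2]-q[:2]).T)-(r or q[2]))
    s=least_squares(f,[*c0]+([] if r else [30]),loss='soft_l1',f_scale=1.5);return s.x.round(1),round(float(np.median(abs(s.fun))),2),len(P)
for n,W in zip('TS',A):
    print(n)
    for a,b in((95,120),(120,145),(145,160)):
        P=sel(W,(455,300),40,a,b); print(' handle',a,P.mean(0).round(1),fit(P,8.5))
    P=sel(W,(455,298),45,44,52);print(' stand rim',fit(P))
    P=sel(W,(455,298),45,8,40);print(' stand',fit(P,None))
    P=sel(W,(567,124),60,15,45);print(' disp',fit(P))
    P=sel(W,(567,124),60,66,90);print(' dish',fit(P,39),P[:,2].max(),np.median(P[:,2]))
    P=sel(W,(450,-17),52,87,100);print(' mugrim',fit(P), P[:,2].max())
    P=sel(W,(450,-17),60,30,80);print(' mugbody',P.min(0),P.max(0))
    P=sel(W,(452,55),28,30,95);P=P[P[:,1]>34];print(' mug handle',len(P),P.mean(0),P.max(0))
    P=sel(W,(447,130),40,15,50);print(' decoy3',fit(P,None)); P=sel(W,(447,130),40,140,215);print('  h',P.mean(0),P.max(0)) if len(P) else 0
    P=sel(W,(553,298),40,140,215);print(' decoy2 h',P.mean(0),P.min(0),P.max(0)) if len(P) else 0
p=np.load('/tmp/top.npz')['p'][180:270,200:430];cv2.imwrite('pics/c1.png',cv2.resize(p[:,:,::-1],None,fx=3.4,fy=3.4,interpolation=2))
E
```

```text
T
 handle 95 [453.7 292.7 108.9] (array([455.1, 299.3]), 0.22, 19)
 handle 120 [455.2 293.4 134.1] (array([455.1, 299.3]), 0.18, 16)
 handle 145 [453.  293.  152.5] (array([455.3, 299.3]), 0.07, 12)
 stand rim (array([455.4, 299. ,  23.4]), 1.98, 112)
 stand (array([455.3, 297. ,  24.3]), 4.42, 161)
 disp (array([570.2, 124.4,  43.7]), 0.8, 87)
 dish (array([569.4, 123.7]), 11.17, 749) 86.47863701419874 75.77740162288569
 mugrim (array([448.9, -11.4,  43.9]), 1.07, 194) 97.81713949707296
 mugbody [408.11307659 -52.05244736  30.00750201] [489.94307373  35.37808186  79.90714928]
 mug handle 67 [468.58645155  48.22511746  78.38302798] [477.06094241  65.6745428   86.14741218]
 decoy3 (array([446.9, 132.9,  19.9]), 1.3, 29)
  h [447.09082527 131.1999892  202.02510891] [457.44272037 144.28518339 214.97630911]
 decoy2 h [550.98871202 293.25420834 188.99189718] [542.36783986 287.35796076 140.55764781] [563.24166657 308.21401017 214.59084013]
S
 handle 95 [456.7 303.3 107.9] (array([453.3, 297.8]), 0.54, 106)
 handle 120 [456.8 303.8 132.9] (array([453.5, 298. ]), 0.59, 108)
 handle 145 [456.6 303.5 152.1] (array([453.5, 297.7]), 0.63, 65)
 stand rim (array([453.3, 298.3,  23.4]), 2.46, 189)
 stand (array([454.5, 299.9,  24.2]), 0.86, 361)
 disp (array([568.9, 124.1,  44.3]), 0.85, 485)
 dish (array([569.3, 124.2]), 10.75, 504) 81.11350859381832 75.53403020231465
 mugrim (array([448.1, -11. ,  44. ]), 0.94, 164) 93.81215407393239
 mugbody [405.78207254 -56.21024476  30.05049221] [491.91264624  39.03911085  79.99645574]
 mug handle 103 [469.05121711  52.44236778  66.91084015] [478.23260131  65.78601355  93.23603869]
 decoy3 (array([444.1, 130.3,  19.7]), 1.78, 229)
  h [448.94085842 139.87654833 179.58878844] [457.84677992 146.79446521 214.95307672]
 decoy2 h [555.01648807 305.32942633 180.15870505] [541.73695781 291.54877804 140.93989086] [563.88094515 311.55862497 214.88970203]
```

View pics/c1.png

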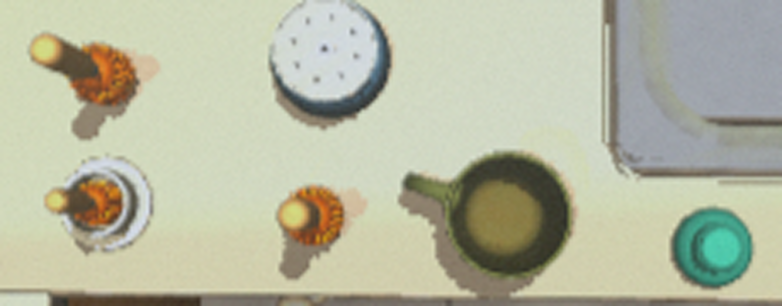

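The crop confirms that the brush in the stand is the small one, and shows the mug handle pointing to about (410,185), towards +y.

```bash
python3 - <<'E'
from h import *
for n in('top','side'):
    W=np.load(f'/tmp/{n}.npz')['W'].reshape(-1,3)
    P=W[(W[:,2]>250)&(W[:,0]<800)&(W[:,0]>150)&(W[:,1]>-450)]
    for y in range(-450,500,100):
        Q=P[(P[:,1]>=y)&(P[:,1]<y+100)]
        if len(Q)>5: print(n,y,len(Q),Q.min(0).round(),Q.max(0).round())
E
```

```text
top -350 31 [ 666. -283.  758.] [ 703. -250.  807.]
top -250 372 [ 662. -249.  780.] [ 693. -221.  833.]
top -150 7180 [ 240. -137.  319.] [656. -50. 871.]
top -50 9121 [168. -50. 250.] [718.  50. 844.]
top 50 7826 [150.  50. 250.] [791. 150. 777.]
top 150 7077 [691. 150. 502.] [704. 250. 778.]
top 250 6672 [689. 250. 502.] [702. 350. 780.]
top 350 25774 [198. 350. 473.] [718. 450. 785.]
top 450 6736 [242. 450. 485.] [719. 540. 688.]
side -450 59 [ 153. -450.  499.] [ 210. -419.  508.]
side -150 71 [235. -67. 317.] [243. -50. 374.]
side -50 1441 [159. -50. 250.] [241.  50. 373.]
side 50 1574 [150.  50. 250.] [229.  93. 371.]
side 350 1087 [561. 400. 472.] [565. 450. 535.]
side 450 10441 [561. 450. 472.] [800. 550. 538.]
```

>>> drive_tool(rows=[[0, 0, 0.1838, 0.97, -0.58, -0.26, 1], [0, 0, 0.1838, 0.97, -0.58, -0.26, 1], [0, 0, 0.1838, 0.97, -0.58, -0.26, 1], [0, 0, 0.1838, 0.97, -0.58, -0.26, 1], [0, 0, 0.1838, 0.97, -0.58, -0.26, 1], [0, 0, 0.1838, 0.97, -0.58, -0.26, 1], [0, 0, 0.1838, 0.97, -0.58, -0.26, 1], [0, 0, 0.1838, 0.97, -0.58, -0.26, 1], [0, 0, 0.1838, 0.97, -0.58, -0.26, 1], [0, 0, 0.1838, 0.97, -0.58, -0.26, 1]])

```text
clock: 1.1
ee_pos: [420.9, -397.7, 308.4]
ee_rot: [-0.0, 1.0, -0.0, -0.001]
force: [-0.3, -0.0, -0.2]
finger_gap: 85.2
finger_force: 0.0
```

>>> drive_tool(rows=[[0, 0, 0, 0.26, -1, 0, 1], [0, 0, 0, 0.26, -1, 0, 1], [0, 0, 0, 0.26, -1, 0, 1], [0, 0, 0, 0.26, -1, 0, 1], [0, 0, 0, 0.26, -1, 0, 1], [0, 0, 0, 0.26, -1, 0, 1], [0, 0, 0, 0.26, -1, 0, 1]])

```text
clock: 1.8
ee_pos: [499.7, -94.8, 308.7]
ee_rot: [-0.001, 1.0, 0.001, -0.0]
force: [0.4, -1.0, 0.0]
finger_gap: 85.6
finger_force: 0.0
```

>>> drive_tool(rows=[[0, 0, 0, 0, -1, 0, 1], [0, 0, 0, 0, -1, 0, 1], [0, 0, 0, 0, -1, 0, 1], [0, 0, 0, 0, -1, 0, 1], [0, 0, 0, 0, -1, 0, 1], [0, 0, 0, 0, -1, 0, 1], [0, 0, 0, 0, -1, 0, 1], [0, 0, 0, 0, -1, 0, 1], [0, 0, 0, 0, -1, 0, 1]])

```text
clock: 2.7
ee_pos: [500.1, 200.8, 308.7]
ee_rot: [0.0, 1.0, -0.001, -0.0]
force: [-0.7, -0.4, -0.9]
finger_gap: 85.8
finger_force: 0.0
```

>>> drive_tool(rows=[[0, 0, 0, -0.152, -0.321, 0, 1], [0, 0, 0, -0.152, -0.321, 0, 1], [0, 0, 0, -0.152, -0.321, 0, 1], [0, 0, 0, -0.152, -0.321, 0.39, 1], [0, 0, 0, -0.152, -0.321, 0.39, 1], [0, 0, 0, -0.152, -0.321, 0.39, 1], [0, 0, 0, -0.152, -0.321, 0.39, 1], [0, 0, 0, -0.152, -0.321, 0.39, 1]])

```text
clock: 3.5
ee_pos: [455.3, 297.6, 193.1]
ee_rot: [-0.0, 1.0, -0.001, 0.0]
force: [-0.8, 1.1, 0.6]
finger_gap: 85.3
finger_force: 0.0
```

```bash
python3 - <<'E'
from h import *
for i in range(4):
    cam('side','s1.png') ; print(state()['ee_pos'].round(1),state()['force'].round(1))
cam('top','t1.png')
a=np.hstack([cv2.resize(cv2.imread(f'pics/{n}1.png')[r:r+200,c:c+200],(400,400),interpolation=2) for n,r,c in(('s',130,320),('t',150,150))])
cv2.imwrite('pics/c2.png',a)
E
```

```text
[455.8 298.2 194.3] [-0.1 -0.7  0.2]
[456.  298.6 194.9] [-0.1  0.3 -0.2]
[455.8 298.8 195. ] [ 0.7  0.8 -0.5]
[455.5 299.  194.8] [-0.2  0.1  0.1]
```

View pics/c2.png

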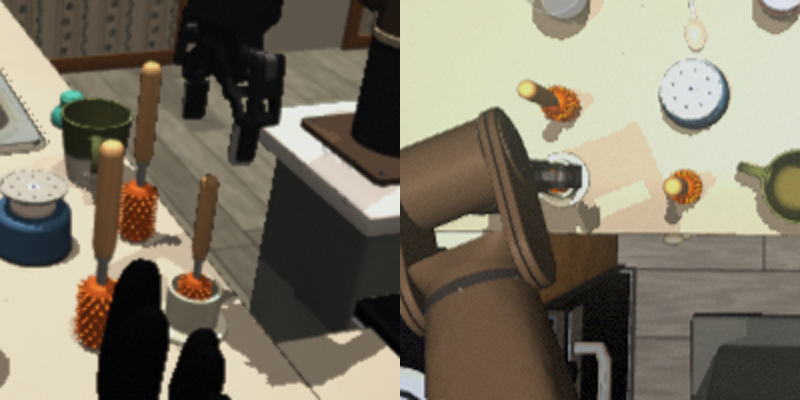

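Left (side view): the open gripper's tips are at about (220,135), above the brush handle's end at (205,180). Right (top view): the gripper is over the stand at (565,175). I'll check the alignment and the clearance to the hood numerically.

```bash
python3 - <<'E'
from h import *
c,S=cam('side');c,T=cam('top')
for n,W in(('S',S),('T',T)):
    P=W.reshape(-1,3)
    Q=P[(P[:,2]>200)&(P[:,2]<240)&(abs(P[:,0]-455)<60)&(abs(P[:,1]-300)<75)]
    for y in range(225,375,15):
        q=Q[(Q[:,1]>=y)&(Q[:,1]<y+15)]
        if len(q)>3: print(n,y,len(q),q.min(0).round(),q.max(0).round(),q.mean(0).round())
T0=np.load('/tmp/top.npz')['W']
d=(abs(T[...,2]-T0[...,2])>15)&(T[...,0]>50)
A=T[d];
for z in range(200,800,50):
    q=A[(A[:,2]>=z)&(A[:,2]<z+50)]
    if len(q)>5: print('arm',z,len(q),q.min(0).round(),q.max(0).round())
E
```

```text
S 240 78 [442. 248. 207.] [466. 255. 239.] [457. 253. 225.]
S 255 118 [444. 255. 208.] [466. 259. 240.] [455. 256. 224.]
S 330 16 [464. 341. 212.] [466. 344. 238.] [465. 343. 224.]
S 345 207 [443. 345. 207.] [466. 357. 240.] [458. 351. 225.]
arm 250 165 [440. 225. 257.] [471. 272. 299.]
arm 300 158 [419. 230. 300.] [468. 289. 344.]
arm 350 33 [418. 277. 358.] [428. 303. 400.]
arm 400 383 [381. 209. 401.] [512. 353. 450.]
arm 450 3801 [303. 185. 450.] [511. 363. 500.]
arm 500 4616 [222. 145. 500.] [442. 334. 550.]
arm 550 5335 [226. 146. 550.] [335. 276. 600.]
arm 600 12 [241. 164. 600.] [245. 183. 602.]
```

>>> drive_tool(rows=[[0, 0, 0, -0.003, 0, 0.1, 1], [0, 0, 0, -0.003, 0, 0.2, 1], [0, 0, 0, -0.003, 0, 0.25, 1], [0, 0, 0, -0.003, 0, 0.25, 1], [0, 0, 0, -0.003, 0, 0.25, 0.5], [0, 0, 0, -0.003, 0, 0.25, 0.3], [0, 0, 0, -0.003, 0, 0.25, 0.22], [0, 0, 0, -0.003, 0, 0.25, 0.1], [0, 0, 0, -0.003, 0, 0.25, 0], [0, 0, 0, -0.003, 0, 0.25, 0], [0, 0, 0, -0.003, 0, 0.25, 0], [0, 0, 0, -0.003, 0, 0.25, 0], [0, 0, 0, -0.003, 0, 0.25, 0], [0, 0, 0, -0.003, 0, 0.25, 0]], grip_force=50)

```text
clock: 5.25
ee_pos: [453.7, 299.1, 118.2]
ee_rot: [-0.0, 1.0, 0.0, 0.001]
force: [0.9, -0.6, 5.5]
finger_gap: 15.7
finger_force: 49.3
```

>>> drive_tool(rows=[[0, 0, 0, 0, 0, -0.06, 0], [0, 0, 0, 0, 0, -0.12, 0], [0, 0, 0, 0, 0, -0.18, 0], [0, 0, 0, 0, 0, -0.24, 0], [0, 0, 0, 0, 0, -0.24, 0], [0, 0, 0, 0, 0, -0.24, 0]])

```text
clock: 5.85
ee_pos: [452.6, 298.8, 188.3]
ee_rot: [0.0, 1.0, 0.0, -0.001]
force: [0.2, -0.1, -2.7]
finger_gap: 15.5
finger_force: 48.9
```

```bash
python3 - <<'E'
from h import *
c,S=cam('side','s2.png');c,T=cam('top')
e=np.mean([ (cam('top'),state()['ee_pos'])[1] for i in range(4)],0);print('tcp',e.round(1),state()['force'].round(1),state()['finger_gap'])
cv2.imwrite('pics/c3.png',cv2.resize(cv2.imread('pics/s2.png')[130:330,320:520],(500,500),interpolation=2))
for n,W,p in(('S',S,c),('T',T,c)):
    P=W.reshape(-1,3);P=P[(np.hypot(P[:,0]-455,P[:,1]-299)<45)&(P[:,2]>10)&(P[:,2]<190)]
    for z in range(10,170,10):
        q=P[(P[:,2]>=z)&(P[:,2]<z+10)]
        if len(q)>3: print(n,z,len(q),q.min(0).round(),q.max(0).round())
E
```

```text
tcp [452.3 298.6 187.7] [ 0.   0.2 -0.6] 15.834349634554917
S 10 98 [434. 274.  10.] [479. 325.  20.]
S 20 177 [432. 274.  20.] [480. 325.  30.]
S 30 208 [430. 273.  30.] [480. 325.  40.]
S 40 241 [429. 272.  40.] [481. 326.  49.]
S 70 9 [445. 301.  77.] [463. 311.  80.]
S 80 75 [438. 288.  81.] [468. 315.  90.]
S 90 70 [437. 285.  90.] [469. 315. 100.]
S 100 74 [436. 290. 100.] [470. 315. 110.]
S 110 82 [438. 288. 110.] [470. 318. 120.]
S 120 117 [437. 283. 120.] [469. 315. 130.]
S 130 20 [450. 296. 130.] [458. 306. 139.]
S 140 19 [450. 299. 141.] [457. 304. 150.]
S 150 32 [447. 295. 151.] [461. 307. 160.]
S 160 48 [445. 295. 160.] [461. 308. 170.]
T 10 29 [421. 267.  10.] [490. 311.  19.]
T 20 20 [432. 273.  20.] [479. 312.  30.]
T 30 13 [429. 273.  31.] [476. 313.  38.]
T 40 70 [430. 274.  41.] [481. 318.  50.]
T 50 11 [432. 273.  50.] [481. 308.  53.]
T 110 7 [437. 290. 110.] [469. 304. 119.]
T 120 4 [437. 296. 121.] [468. 301. 127.]
```

View pics/c3.png

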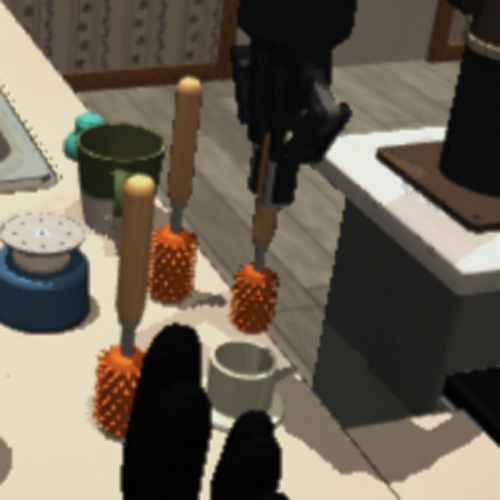

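>>> drive_tool(rows=[[0, 0, 0, 0, 0, -0.1, 0], [0, 0, 0, 0.1, 0.15, -0.1, 0], [0, 0, 0, 0.2, 0.3, -0.1, 0], [0, 0, 0, 0.3, 0.45, -0.1, 0], [0, 0, 0, 0.388, 0.583, -0.1, 0], [0, 0, 0, 0.388, 0.583, -0.1, 0], [0, 0, 0, 0.388, 0.583, -0.1, 0], [0, 0, 0, 0.388, 0.583, -0.04, 0], [0, 0, 0, 0.388, 0.583, -0.04, 0], [0, 0, 0, 0.388, 0.583, -0.04, 0]])

```text
clock: 7.15
ee_pos: [568.3, 125.4, 200.7]
ee_rot: [-0.0, 1.0, 0.001, -0.001]
force: [0.9, 0.4, 0.2]
finger_gap: 16.0
finger_force: 49.1
```

```bash
python3 - <<'E'
from h import *
c,S=cam('side','s3.png')
e=np.mean([ (cam('top'),state()['ee_pos'])[1] for i in range(4)],0);print('tcp',e.round(1),state()['force'].round(1))
P=S.reshape(-1,3);P=P[(np.hypot(P[:,0]-569,P[:,1]-124)<45)&(P[:,2]>60)&(P[:,2]<190)]
for z in range(60,150,6):
        q=P[(P[:,2]>=z)&(P[:,2]<z+6)]
        if len(q)>3: print(z,len(q),q.min(0).round(),q.max(0).round())
E
```

```text
tcp [569.6 124.9 202.2] [ 0.9  0.  -0.8]
72 391 [531.  85.  73.] [608. 164.  78.]
78 49 [531.  87.  78.] [607. 165.  80.]
90 32 [556. 117.  90.] [584. 142.  96.]
96 31 [554. 118.  96.] [583. 142. 102.]
102 37 [554. 123. 102.] [584. 142. 108.]
108 34 [552. 119. 108.] [583. 140. 114.]
114 37 [552. 122. 114.] [584. 141. 120.]
120 34 [553. 117. 120.] [583. 141. 126.]
126 37 [553. 120. 126.] [584. 141. 132.]
132 48 [552. 110. 133.] [584. 142. 138.]
138 33 [560. 118. 138.] [579. 135. 143.]
144 9 [566. 127. 145.] [571. 131. 150.]
```

>>> drive_tool(rows=[[0, 0, 0, 0, 0, 0.03, 0], [0, 0, 0, 0, 0, 0.05, 0], [0, 0, 0, 0, 0, 0.065, 0], [0, 0, 0, 0, 0, 0.075, 0], [0, 0, 0, 0, 0, 0.075, 0], [0, 0, 0, 0, 0, 0.075, 0]])

```text
clock: 8.0
ee_pos: [569.8, 124.1, 179.6]
ee_rot: [-0.0, 1.0, 0.0, 0.0]
force: [-1.1, -0.5, 3.9]
finger_gap: 16.0
finger_force: 49.7
```

>>> drive_tool(rows=[[0, 0, 0, 0, 0, 0.01, 0], [0, 0, 0, 0, 0, 0.015, 0], [0, 0, 0, 0, 0, 0.015, 0], [0, 0, 0, 0, 0, 0.015, 0]])

```text
clock: 8.4
ee_pos: [569.9, 124.1, 175.5]
ee_rot: [-0.0, 1.0, 0.0, 0.0]
force: [-1.6, -0.5, 7.1]
finger_gap: 15.6
finger_force: 50.0
```

Force is near 7 N, so the stop isn't firmly reached; pressing on.

>>> drive_tool(rows=[[0, 0, 0, 0, 0, 0.006, 0], [0, 0, 0, 0, 0, 0.012, 0], [0, 0, 0, 0, 0, 0.012, 0], [0, 0, 0, 0, 0, 0.012, 0]])

```text
clock: 8.8
ee_pos: [570.7, 124.1, 175.1]
ee_rot: [0.0, 1.0, 0.0, 0.001]
force: [-5.4, -0.6, 14.8]
finger_gap: 15.7
finger_force: 50.9
```

>>> drive_tool(rows=[[0, 0, 0, 0, 0, -0.03, 0], [0, 0, 0, 0, 0, -0.06, 0], [0, 0, 0, 0, 0, -0.09, 0], [0, 0, 0, 0, 0, -0.102, 0], [0, 0, 0, 0, 0, -0.102, 0], [0, 0, 0, 0, 0, -0.102, 0], [0, 0, 0, 0, 0, -0.102, 0], [0, 0, 0, 0, 0, -0.102, 0]])

```text
clock: 9.6
ee_pos: [569.2, 124.0, 200.6]
ee_rot: [0.0, 1.0, 0.0, -0.001]
force: [-1.4, -0.4, -0.8]
finger_gap: 16.1
finger_force: 49.1
```

```bash
python3 - <<'E'
from h import *
c,S=cam('side')
print(state()['force'].round(1),state()['ee_pos'].round(1))
P=S.reshape(-1,3);P=P[(np.hypot(P[:,0]-569,P[:,1]-124)<42)&(P[:,2]>55)&(P[:,2]<190)]
print('dish',np.median(P[P[:,2]<82][:,2]))
for z in range(84,150,6):
        q=P[(P[:,2]>=z)&(P[:,2]<z+6)]
        if len(q)>3: print(z,len(q),q.min(0).round(),q.max(0).round())
E
```

```text
[-0.3 -0.8 -1.8] [569.3 124.1 200.8]
dish 75.39113853782862
90 27 [553. 121.  90.] [584. 139.  96.]
96 37 [553. 117.  96.] [585. 139. 102.]
102 32 [553. 119. 102.] [584. 141. 108.]
108 34 [555. 114. 108.] [585. 140. 114.]
114 34 [554. 121. 114.] [584. 139. 120.]
120 34 [555. 120. 120.] [585. 141. 126.]
126 34 [555. 120. 126.] [585. 140. 132.]
132 51 [554. 108. 132.] [585. 138. 138.]
138 33 [561. 120. 138.] [580. 135. 144.]
144 8 [566. 125. 145.] [573. 128. 149.]
```

Dish is back up and the brush is still straight. Second and third presses follow.

>>> drive_tool(rows=[[0, 0, 0, 0, 0, 0.04, 0], [0, 0, 0, 0, 0, 0.07, 0], [0, 0, 0, 0, 0, 0.09, 0], [0, 0, 0, 0, 0, 0.103, 0], [0, 0, 0, 0, 0, 0.103, 0], [0, 0, 0, 0, 0, 0.103, 0], [0, 0, 0, 0, 0, 0.103, 0]])

```text
clock: 10.35
ee_pos: [571.3, 124.1, 175.1]
ee_rot: [0.0, 1.0, 0.0, 0.002]
force: [-4.0, 0.1, 15.5]
finger_gap: 16.1
finger_force: 50.9
```

>>> drive_tool(rows=[[0, 0, 0, 0, 0, -0.03, 0], [0, 0, 0, 0, 0, -0.06, 0], [0, 0, 0, 0, 0, -0.09, 0], [0, 0, 0, 0, 0, -0.103, 0], [0, 0, 0, 0, 0, -0.103, 0], [0, 0, 0, 0, 0, -0.103, 0], [0, 0, 0, 0, 0, -0.103, 0], [0, 0, 0, 0, 0, -0.103, 0]])

```text
clock: 11.15
ee_pos: [569.2, 124.0, 200.6]
ee_rot: [0.0, 1.0, 0.0, -0.001]
force: [0.6, -0.0, -1.4]
finger_gap: 15.8
finger_force: 49.1
```

>>> drive_tool(rows=[[0, 0, 0, 0, 0, 0.04, 0], [0, 0, 0, 0, 0, 0.07, 0], [0, 0, 0, 0, 0, 0.09, 0], [0, 0, 0, 0, 0, 0.105, 0], [0, 0, 0, 0, 0, 0.105, 0], [0, 0, 0, 0, 0, 0.105, 0], [0, 0, 0, 0, 0, 0.105, 0]])

```text
clock: 11.85
ee_pos: [571.4, 124.1, 175.1]
ee_rot: [0.0, 1.0, 0.0, 0.002]
force: [-4.2, -0.5, 17.9]
finger_gap: 15.8
finger_force: 51.1
```

>>> drive_tool(rows=[[0, 0, 0, 0, 0, -0.03, 0], [0, 0, 0, 0, 0, -0.06, 0], [0, 0, 0, 0, 0, -0.09, 0], [0, 0, 0, 0, 0, -0.12, 0], [0, 0, 0, 0, 0, -0.18, 0], [0, 0, 0, 0, 0, -0.25, 0], [0, 0, 0, 0, 0, -0.25, 0], [0, 0, 0, 0, 0, -0.25, 0]])

```text
clock: 12.65
ee_pos: [569.3, 124.1, 244.3]
ee_rot: [0.0, 1.0, 0.0, -0.0]
force: [0.3, -0.0, -1.0]
finger_gap: 15.6
finger_force: 49.1
```

>>> drive_tool(rows=[[0, 0, 0, -0.1, 0.11, 0, 0], [0, 0, 0, -0.2, 0.22, 0, 0], [0, 0, 0, -0.3, 0.33, 0, 0], [0, 0, 0, -0.403, 0.451, 0, 0], [0, 0, 0, -0.403, 0.451, 0, 0], [0, 0, 0, -0.403, 0.451, 0, 0], [0, 0, 0, -0.403, 0.451, 0.07, 0], [0, 0, 0, -0.403, 0.451, 0.07, 0], [0, 0, 0, -0.403, 0.451, 0.07, 0], [0, 0, 0, -0.403, 0.451, 0.07, 0]])

```text
clock: 13.65
ee_pos: [449.2, -10.8, 224.3]
ee_rot: [-0.0, 1.0, 0.001, 0.0]
force: [0.5, 0.6, -0.9]
finger_gap: 16.0
finger_force: 49.3
```

```bash
python3 - <<'E'
from h import *
from scipy.optimize import least_squares
c,S=cam('side','s4.png');c2,T=cam('top','t4.png')
e=np.mean([ (cam('top'),state()['ee_pos'])[1] for i in range(4)],0);print('tcp',e.round(1),state()['force'].round(1))
def fit(P,r): 
    s=least_squares(lambda q:np.hypot(*(P[:,:2]-q).T)-r,P[:,:2].mean(0)-[0,0],loss='soft_l1',f_scale=1.5);return s.x.round(1),round(float(np.median(abs(s.fun))),2),len(P)
for n,W in(('S',S),('T',T)):
    P=W.reshape(-1,3);P=P[(np.hypot(P[:,0]-448,P[:,1]+11)<52)]
    h=P[(np.hypot(P[:,0]-448,P[:,1]+11)<26)&(P[:,2]>115)&(P[:,2]<160)]
    print(n,'head',h.min(0).round(1),h.max(0).round(1), len(h)>5 and fit(h,17))
    if len(h)>5: print([fit(h[(h[:,2]>=a)&(h[:,2]<a+14)],17) for a in(116,130,144) if ((h[:,2]>=a)&(h[:,2]<a+14)).sum()>5])
    m=P[(P[:,2]>86)&(P[:,2]<100)&(np.hypot(P[:,0]-448,P[:,1]+11)>35)]
    print(' rim',fit(m,44),fit(m,45))
cv2.imwrite('pics/c4.png',np.hstack([cv2.resize(cv2.imread(f'pics/{n}4.png')[r:r+160,c:c+160],(400,400),interpolation=2) for n,r,c in(('s',110,300),('t',150,250))]))
E
```

```text
tcp [449.  -11.1 224.4] [ 0.  -0.2 -1.8]
S head [432.6 -24.1 115. ] [466.5   6.5 160. ] (array([447.6, -15.9]), 1.54, 222)
[(array([447.4, -15.9]), 1.3, 69), (array([455.4,  12.7]), 3.89, 68), (array([447.9, -16. ]), 1.49, 65)]
 rim (array([448.1, -10.4]), 0.98, 182) (array([448.1, -10.6]), 1.27, 182)Traceback (most recent call last):
  File "<stdin>", line 10, in <module>
    return umr_minimum(a, axis, None, out, keepdims, initial, where)
ValueError: zero-size array to reduction operation minimum which has no identity
```

>>> drive_tool(rows=[[0, 0, 0, -0.003, 0, 0, 0], [0, 0, 0, -0.003, 0, 0.05, 0], [0, 0, 0, -0.003, 0, 0.1, 0], [0, 0, 0, -0.003, 0, 0.15, 0], [0, 0, 0, -0.003, 0, 0.2, 0], [0, 0, 0, -0.003, 0, 0.25, 0], [0, 0, 0, -0.003, 0, 0.29, 0], [0, 0, 0, -0.003, 0, 0.31, 0], [0, 0, 0, -0.003, 0, 0.325, 0], [0, 0, 0, -0.003, 0, 0.325, 0], [0, 0, 0, -0.003, 0, 0.325, 0]])

```text
clock: 15.05
ee_pos: [448.2, -11.4, 126.9]
ee_rot: [0.0, 1.0, 0.0, 0.001]
force: [0.1, 0.3, -0.8]
finger_gap: 15.8
finger_force: 49.3
```

```bash
python3 - <<'E'
from h import *
c,S=cam('side','s5.png');c2,T=cam('top','t5.png')
print(state()['ee_pos'].round(1),state()['force'].round(1),state()['ft_torque'].round(2))
cv2.imwrite('pics/c5.png',np.hstack([cv2.resize(cv2.imread(f'pics/{n}5.png')[r:r+160,c:c+160],(400,400),interpolation=2) for n,r,c in(('s',110,300),('t',150,250))]))
E
```

```text
[448.3 -11.4 127.1] [-0.3 -0.6 -0.8] [ 0.08 -0.03  0.  ]
```

View pics/c5.png

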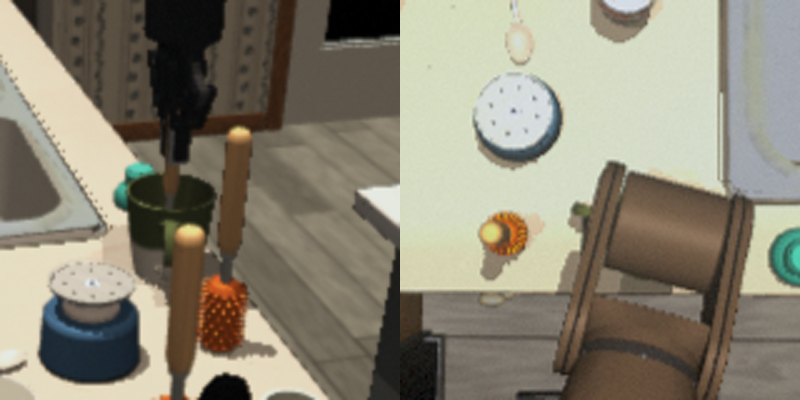

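The brush is inside the mug, upright and in the middle (side view, neck at (168,200)). The dish is up and the mug hasn't moved. Now down to the floor.

>>> drive_tool(rows=[[0, 0, 0, 0, 0, 0.01, 0], [0, 0, 0, 0, 0, 0.018, 0], [0, 0, 0, 0, 0, 0.024, 0], [0, 0, 0, 0, 0, 0.024, 0], [0, 0, 0, 0, 0, 0.024, 0]])

```text
clock: 15.65
ee_pos: [447.7, -11.2, 119.0]
ee_rot: [-0.0, 1.0, 0.0, -0.0]
force: [0.3, -1.3, -1.4]
finger_gap: 15.9
finger_force: 49.5
```

>>> drive_tool(rows=[[0, 0, 0, 0, 0, 0.004, 0], [0, 0, 0, 0, 0, 0.004, 0], [0, 0, 0, 0, 0, 0.004, 0]])

```text
clock: 15.95
ee_pos: [448.1, -11.3, 118.7]
ee_rot: [0.0, 1.0, 0.0, 0.0]
force: [-1.4, 0.4, 5.0]
finger_gap: 16.2
finger_force: 49.8
```

>>> drive_tool(rows=[[0, 0, 0, 0, 0, 0, 0.25], [0, 0, 0, 0, 0, 0, 0.35], [0, 0, 0, 0, 0, 0, 0.5], [0, 0, 0, 0, 0, 0, 0.7], [0, 0, 0, 0, 0, 0, 0.7], [0, 0, 0, 0, 0, 0, 0.7], [0, 0, 0, 0, 0, 0, 0.7], [0, 0, 0, 0, 0, -0.05, 0.7], [0, 0, 0, 0, 0, -0.12, 0.7], [0, 0, 0, 0, 0, -0.22, 0.7], [0, 0, 0, 0, 0, -0.34, 0.7], [0, 0, 0, 0, 0, -0.5, 0.7], [0, 0, 0, 0, 0, -0.6, 0.7], [0, 0, 0, 0, 0, -0.6, 0.7], [0, 0, 0, 0, 0, -0.6, 0.7], [0, 0, 0, 0, 0, -0.6, 0.7], [0, 0, 0, 0, 0, -0.6, 0.7]])

```text
clock: 17.65
ee_pos: [446.9, -11.0, 295.9]
ee_rot: [-0.0, 1.0, 0.0, -0.002]
force: [0.1, -0.1, -0.1]
finger_gap: 59.9
finger_force: 0.0
```

```bash
python3 - <<'E'
from h import *
c,S=cam('side','s6.png');c2,T=cam('top','t6.png')
print(state()['ee_pos'].round(1),state()['force'].round(1))
cv2.imwrite('pics/c6.png',np.hstack([cv2.resize(cv2.imread(f'pics/{n}6.png')[r:r+200,c:c+200],(400,400),interpolation=2) for n,r,c in(('s',110,280),('t',140,200))]))
P=S.reshape(-1,3);P=P[(np.hypot(P[:,0]-448,P[:,1]+11)<52)]
for a in range(86,180,10):
    q=P[(P[:,2]>=a)&(P[:,2]<a+10)]; 
    if len(q)>2: print(a,len(q),q.min(0).round(),q.max(0).round())
E
```

```text
[447.1 -11.1 296.4] [ 0.2 -0.   0.7]
86 200 [402. -60.  86.] [493.  36.  96.]
96 23 [442. -10.  96.] [457.  -2. 106.]
106 27 [442. -18. 106.] [457.  -2. 116.]
116 21 [444. -10. 117.] [457.   0. 126.]
126 26 [441. -14. 126.] [457.   1. 136.]
136 28 [442. -14. 136.] [457.   1. 146.]
146 27 [444. -14. 147.] [458.  -2. 156.]
156 23 [441. -11. 157.] [457.  -3. 166.]
166 17 [444. -17. 166.] [456.  -3. 170.]
```

View pics/c6.png

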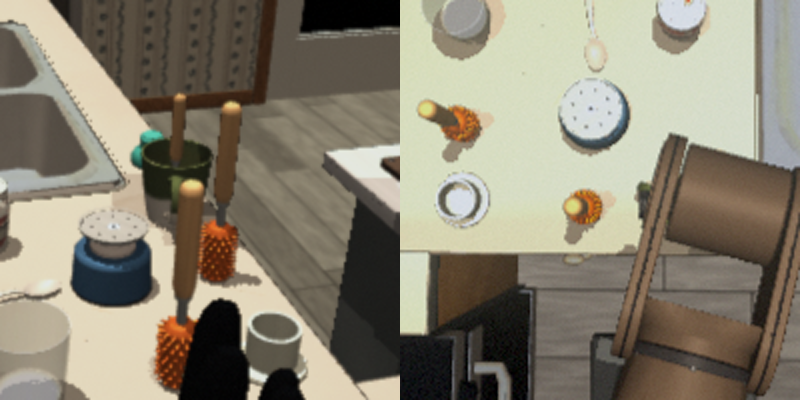

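The side view shows the brush upright in the mug (handle end at (180,98), top at 170 mm), the stand upright and empty, and the dish up. Handing in.

```bash
python3 -c "
from station import ticket
print(ticket.hand_in())"
```

```text
the job is handed in; nothing more can be done
None
```

The job is handed in at about 18 s: the dish was pressed to its stop three times (15–18 N on the tool, dish back up after each), the brush was lowered to the mug floor before release, and it now stands upright in the mug near the dispenser, with everything in the last camera views upright and in place.

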